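Work the casting tray over the dock threshold until it latches

ROBOT

A 7-joint arm with a two-finger parallel gripper is mounted at the origin on a cart in front of the work surface, level with it; the furniture and walls round the work are solid. World frame = base frame: x ahead of the robot, y to its left, z up, the work surface at z = 0. Lengths are in m, angles in rad, forces in N, time in s.
With the tool pointing down it reaches from about 0.425 to 0.925 m from the base axis. Payload 6.8 kg.
Tool frame: the origin (TCP) lies on the centre line of the jaws, within the pads' length; the fingertips stand 17 mm ahead of it and the grasp point (between the pads) lies 2 mm behind it; z points along the fingers, x is the direction in which the jaws open and shut, and the axes are right-handed (so a half turn about z gives the same grasp; the last joint's range is limited). The gripper opens to 85 mm and grips with 20 to 120 N. Pads are 22 mm wide; open, the fingers measure 114 mm over their backs; the gripper's body (76 mm by 85 mm) begins 54 mm behind the grasp point. The pads swing forward as they close: fully open they stand 13 mm farther back than shut.
Start: joints at [1.042, 0.477, 0.022, 1.555, -0.011, 1.109, -0.083], TCP at [0.276, -0.616, 0.248] pointing down, gripper open.
Joint ranges: [-2.96, 2.96], [-0.34, 2.1], [-1.41, 1.46], [0.24, 2.44], [-1.37, 4.51], [0.17, 1.92], [-2.96, 2.96]. Speed limits (rad/s): [2.39, 2.39, 3.14, 3.14, 3.14, 3.14, 3.14].

INTERFACE

Orientations are given as a rotation vector (axis times angle).
In Python, from bench import r gives the robot as it stands.
- The arm moves only by the tool arm_command, never from a script. Its argument "increments" is a list of rows, each a list of 3 entries, a list of its own where there are three numbers: the shift along the world's x, y, z in m, then the turn, a rotation vector about the world's x, y, z in rad, then the opening in per cent of the stroke, from 0 (shut) to 100 (fully open). A call has 1 to 10 rows; each row is the pose to reach, as a shift and turn from the pose commanded when the call began; what a row does not reach only later rows make up. A row lasts 1/10 s, in which the tool goes at most 50 mm and 8.59 degrees, less where a joint would pass 70% of its speed; a pose out of reach is approached as far as the arm can. A call with a gripper value outside its range is refused whole. The fingers move at their own pace and stop on an object; "newtons" is the grip in N (left out, the last holds). Time passes only in rows, so rows that repeat a pose let the fingers close. It gives the time, the measured TCP pose, the force and the opening at its end, in the units of the state.
- r.get_obs(): the state, without advancing time (a new reading comes with each control period).
- r.grab_frame(name): name is "side" or "top"; returns the picture (400x640x3 uint8, blue, green, red); there is no depth.
- r.camera_model(name): a dict with "camera_matrix" (3x3 intrinsics, pixels), "camera_from_world" (4x4, takes a point from world to camera coordinates). Camera axes: x right, y down, z forward; pixel columns grow to the right and rows downward; lengths in m; the calibration is good to about 2 mm. A picture is of the moment at which its call begins. camera_model takes no time and is no camera call.
- r.hand_in(): hands the job in, once; it reports no verdict.
The state is a dict: "clock": time; "joints": joint angles; "qvel": joint speeds; "tau": joint torques, N m; "tcp_pos": TCP position; "orientation": TCP orientation; "contact_force": force on the tool from outside, world axes, zero at the start; "moment": the same for the moment, N m; "grip_width": finger opening in m.
Only numpy, scipy, OpenCV 4.12 (cv2) and the standard library are available. Lean on these libraries where they do the work, as an engineer would, in place of code of your own. Each camera call takes 0.05 s, during which the arm holds its last target. There are 200 camera calls.

TASK

Put the loaded grey tray into the green bench dock, so that it cannot walk about while the bench is hammered on, until the spring catch of the stop has clicked shut behind the lip of its tongue. Do not carry it: take the lifting bar, raise only the front edge over the steel threshold while the tail stays on the bench, then push it from behind, feeling for the catch; do not ram the threshold and do not push on until the spring buffer is driven to its end. Keep the castings in the tray, leave the spray can, the bottle and the pliers alone, and let go.

Things in the scene. Friction and masses are not known exactly. Their poses are not given: they have to be found in the camera images.
- tray: Loose grey sheet-metal tray, 140 long x 100 wide, walls 42 mm high and 4 mm thick, 0.8 kg with its castings (varies). Origin under its centre; x points to its nose (end with lifting bar and tongue, nearest the dock at the start), z up. The last 34 mm at the nose are decked over at 42 mm height. Pushed home it lies flat on the dock plate.
- tray_handle (a point): Centre of the tray's round steel lifting bar: 10 mm thick, 64 mm free length across the tray (along the tray's y), 68 mm above the tray's underside and 26 mm above the deck below it, 22 mm behind the nose wall. Pinch it from above with the fingers in front of and behind the bar; the tray can pivot about it.
- tray_nose (a point): Middle of the lower edge of the tray's nose wall, axes as the tray. A 36 mm wide tongue stands 24 mm out of the nose wall, top 36 mm above the tray's underside, and ends in a round lip of 8 mm diameter (top at 44 mm); the catch drops behind this lip.
- tray_tail (a point): Middle of the lower edge of the tray's tail wall (rear), axes as the tray. The tail wall is plain, 100 x 42 mm: push here. It passes over the threshold, so push above 20 mm height.
- dock: Green steel dock fixed to the bench, 274 x 150 mm. Origin on the bench at the front foot of the threshold, midway across; x points into the dock (the way the tray goes), z up. Floor plate 3 mm thick. Guide rails, 26 mm high, leave 108 mm between them for the tray and flare to a mouth of about 155 mm, 43 mm before the threshold. At its far end stands the grey stop with buffer and catch.
- sill (a point): Top middle of the bright steel threshold (14 mm above the bench, 10 mm thick along the dock's x, round top; upright front face at dock x = 0, behind it a slope runs down to the dock plate at dock x = 26 mm). Axes as the dock.
- buffer (a joint): How far the tray's nose has pushed in the stop's spring buffer, m: 0 free, 0.0035 when the catch falls, over 0.008 too far (hard end 0.011). Spring 3 N at 0, 10 N at 0.0035, 19 N at 0.008; friction adds 1 to 4 N. The stop is clamped in slots: the buffer's free face is somewhere 180 to 220 mm beyond the dock's origin, different each time and not measured, so feel for it.
- catch (a joint): How far the stop's brass spring catch (upright bolt with a red knob, bevelled on the near side) is lifted, m: 0 down. The tongue's lip lifts it about 0.0065, needing 2 to 5 N, over the last 16 mm, then it falls behind the lip (near 0 again). The stop's arm is 77 mm above the dock plate, the knob 95 mm; the arm begins 4 mm behind the buffer's free face.
- collar: Turned bronze collar, 52 mm across, 20 mm high, lying loose in the tray. Origin under its centre.
- sprue: Bronze sprue cone, 44 mm across, 46 mm high, standing loose in the tray. Origin under its centre.
- nut: Steel hexagon nut, 27 mm across, 13 mm high, lying loose in the tray. Origin under its centre.
- spray_can: Bystander: blue spray can, 52 mm across, 161 mm high, standing beyond the dock. Origin under its centre.
- flux_bottle: Bystander: small white bottle with blue cap, 47 mm across, 84 mm high. Origin under its centre.
- pliers_1: Bystander: pliers with blue grips lying beyond the dock, 166 x 59 x 14 mm. Origin under their middle.
There are look-alikes about, which are no part of the job. What is shaped like the part that bears buffer but purple is not meant. What is shaped like the collar but red is not meant.

How it is judged:
On the way, in this order (a step that is already met when the one before it is completed fails the run):
1. the tray's front edge has been raised over the threshold while its tail is still down on the bench (x of tray_nose in the frame of sill above 0.012 m and height (world z) of tray_nose above 0.01 m and height (world z) of tray_tail below 0.015 m), for 0.1 s.
2. the whole tray is over the threshold and its tail has come down behind it (x of tray_tail in the frame of sill above 0.015 m and height (world z) of tray_tail below 0.008 m and angle between tray's own z axis and vertical below 0.04 rad), for 0.2 s.
At the end, for the whole second after the job is handed in: The tray lies flat in the dock (within 0.04 rad) with its tail behind the threshold, the catch is down (under 2.5 mm) and holds the tray against the pressed buffer (1.5 to 8 mm in), the castings are still in the tray, and everything is at rest (all of step 2 and value of joint buffer between 0.0015 and 0.008 m and value of joint catch below 0.0025 m and linear speed of tray below 0.02 m/s and z of each of collar, sprue, nut in the frame of tray above 0.001 m and horizontal distance between each of collar, sprue, nut and tray below 0.075 m); the robot touches nothing.
It fails at once if the tray is rammed against the dock (over 40 N) (contact force between tray and dock above 40 N).
It fails at once if the spring buffer is overpressed, close to its end (over 8 mm, about 19 N) (value of joint buffer above 0.008 m).
It fails at once if the tray is carried: its tail is more than 20 mm up before half of the tray is over the threshold (height (world z) of tray_tail above 0.02 m and x of tray in the frame of sill below -0.005 m).
It fails at once if the tray is tipped by more than 0.4 rad (angle between tray's own z axis and vertical above 0.4 rad).
It fails at once if the spray can, the bottle or the pliers are pushed away (over 20 mm) or knocked over (distance of any of spray_can, flux_bottle, pliers_1 from where it was at the start of the episode above 0.02 m or angle between any of spray_can, flux_bottle, pliers_1's own z axis and vertical above 0.4 rad).
It also fails if it takes over 72 s, if anything falls off the work surface, if the arm or the gripper's body presses on something with over 40 N, if the wrist force passes 120 N, or if a joint passes its speed limit or range.

## Working session

There is one attempt and no reset: what is moved stays moved. The work goes in short steps, Python scripts to look and compute and a tool call to move; the robot and the scene stay as the last step left them, time stands still between calls to the robot, and variables do not carry over. Pictures are saved under pics/ and viewed, about 8 in all and at most 12, crops included, and the job is handed in when it is done.

Besides the shell and the picture viewer there is one more tool, called after "Call:" in YAML: its name, and indented under it one key for each argument. arm_command: Moves the arm, as the interface text tells. Its arguments: {"type":"object","properties":{"increments":{"type":"array","items":{"type":"array"}},"newtons":{"type":"number"}},"required":["increments"]}

```bash
mkdir -p pics; python3 - <<'E'
from bench import r
import cv2
for n in("side","top"):
    cv2.imwrite(f"pics/{n}0.png",r.grab_frame(n)); m=r.camera_model(n); print(n,m)
print(r.get_obs())
E
```

```text
side {'camera_matrix': array([[373.95783109,   0.        , 320.19323437],
       [  0.        , 373.95783109, 202.51209751],
       [  0.        ,   0.        ,   1.        ]]), 'camera_from_world': array([[-0.99293017,  0.11752035, -0.01669279,  0.5294922 ],
       [ 0.08872289,  0.64137284, -0.7620821 ,  0.04460359],
       [-0.07885385, -0.75817534, -0.64726519,  0.98382579],
       [ 0.        ,  0.        ,  0.        ,  1.        ]])}
top {'camera_matrix': array([[506.89829396,   0.        , 314.57031858],
       [  0.        , 506.89829396, 203.07692608],
       [  0.        ,   0.        ,   1.        ]]), 'camera_from_world': array([[-0.01412701, -0.99946427,  0.02952285, -0.07002343],
       [-0.99477172,  0.01106184, -0.10152268,  0.5388793 ],
       [ 0.10114172, -0.0308027 , -0.99439507,  1.06378046],
       [ 0.        ,  0.        ,  0.        ,  1.        ]])}
{'clock': 0.1, 'joints': array([ 1.04191777,  0.47769816,  0.02236869,  1.55631036, -0.0115102 ,
        1.10933797, -0.08308952]), 'qvel': array([ 0.00032718, -0.00032806, -0.00078611, -0.00317597, -0.00016446,
        0.00191283,  0.00023991]), 'tau': array([ 5.32342965e-03, -5.97762179e+01,  1.61451392e+00, -2.81954384e+01,
        1.29460066e-02,  5.07084100e-03, -5.04835862e-05]), 'tcp_pos': array([ 0.27549628, -0.61567661,  0.24745419]), 'orientation': array([-2.63573211e+00,  1.70810146e+00,  2.23870301e-03]), 'contact_force': array([ 0.64952745, -0.04350736,  0.61703586]), 'moment': array([ 0.05718194,  0.02289607, -0.0165449 ]), 'grip_width': 0.08558173169815193}
```

View pics/top0.png

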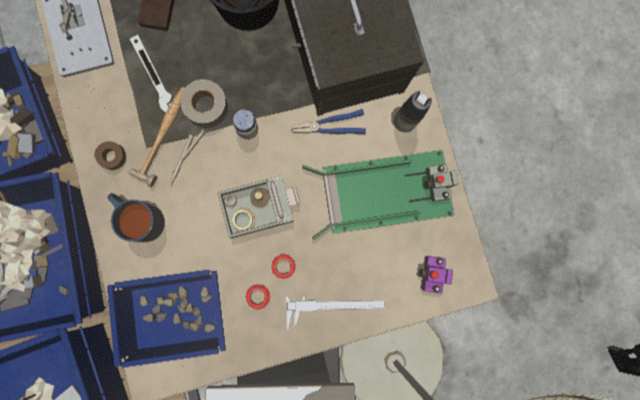

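View pics/side0.png

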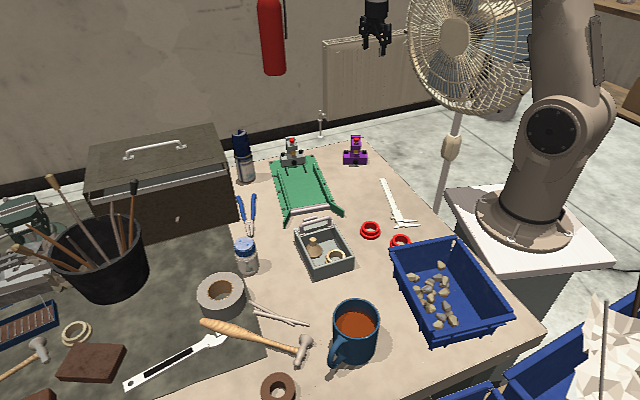

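The top view shows the tray at (256,208) with its nose and tongue facing right at (292,197). The green dock's threshold is at (334,200) and its stop, with a red knob, at (440,181). Possible mix-ups are the purple stop (434,274), the red rings (284,266) and (258,296), the blue bin (165,315) as a tray, and the brown ring (110,155) as the collar. I choose the grey tray and the green dock with the grey stop, and check them in an enlarged crop.

```bash
python3 - <<'E'
import cv2
a=cv2.imread("pics/top0.png")[140:250,205:345]; b=cv2.imread("pics/top0.png")[140:250,320:460]
cv2.imwrite("pics/c1.png",cv2.resize(a,None,fx=5.5,fy=5.5,interpolation=cv2.INTER_CUBIC)[:600])
cv2.imwrite("pics/c2.png",cv2.resize(b,None,fx=5.5,fy=5.5,interpolation=cv2.INTER_CUBIC)[:600])
E
```

```text
(no output)
```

View pics/c1.png

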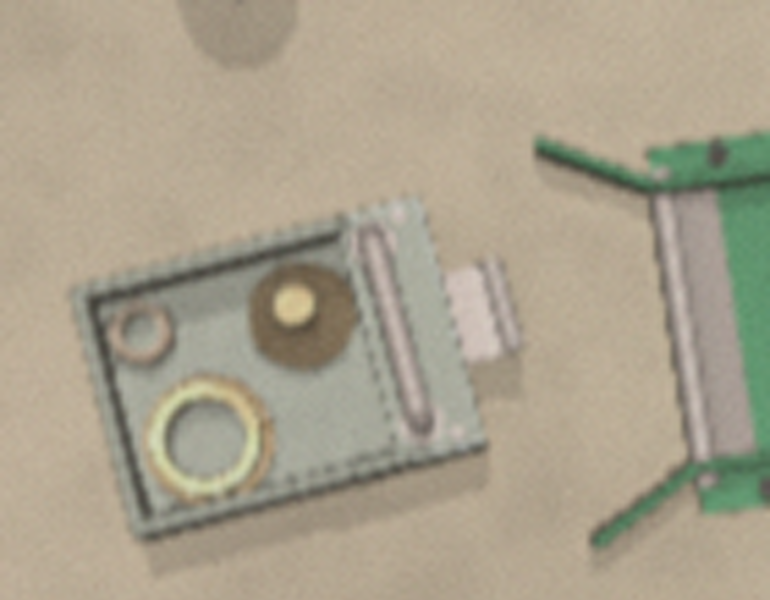

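View pics/c2.png

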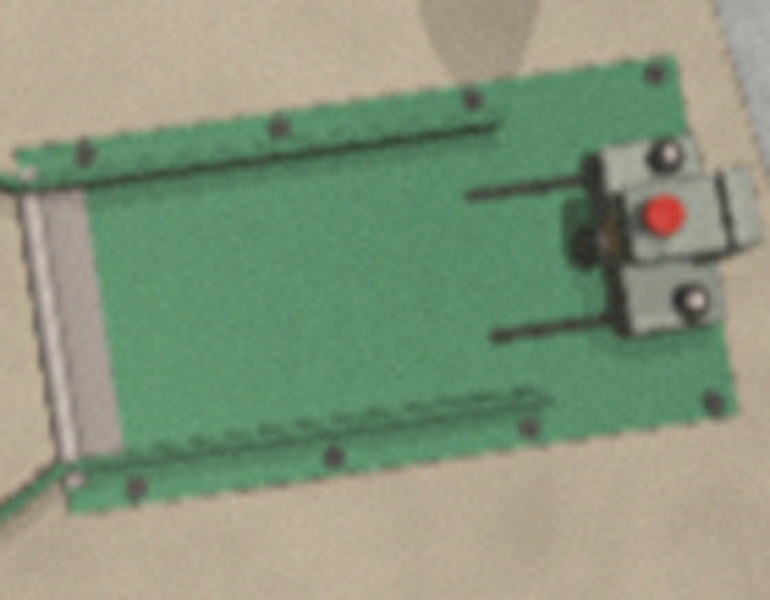

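The crops show the tray, with bar ends at about (370,235) and (422,425) in c1, holding the collar, sprue and nut. In c2 the sill runs from (25,195) to (67,460), with the grey stop at (655,230).

```bash
cat > h.py <<'E'
import numpy as np
from bench import r
def ray(name,uv,z):
    m=r.camera_model(name);T=m["camera_from_world"];R,t=T[:3,:3],T[:3,3]
    d=R.T@np.linalg.inv(m["camera_matrix"])@np.array([*uv,1]);c=-R.T@t
    return c+d*(z-c[2])/d[2]
def proj(name,p):
    m=r.camera_model(name);q=m["camera_matrix"]@(m["camera_from_world"]@np.append(p,1))[:3];return q[:2]/q[2]
E
python3 - <<'E'
from h import *
np.set_printoptions(precision=4,suppress=True)
c1=lambda u,v:(205+u/5.5-.41,140+v/5.5-.41)
c2=lambda u,v:(320+u/5.5-.41,140+v/5.5-.41)
P=[ray("top",c1(*p),.042) for p in[(78,290),(140,535),(482,443),(415,203)]]
print("tray",*P); L=lambda a,b:np.linalg.norm(P[a]-P[b])
print(L(0,1),L(1,2),L(2,3),L(3,0))
x=(P[2]+P[3]-P[0]-P[1])[:2]; print("yaw",np.arctan2(x[1],x[0]),"ctr",sum(P)/4)
y=(P[0]+P[3]-P[1]-P[2])[:2]; print("yaw from y",np.arctan2(y[1],y[0])-np.pi/2)
B=[ray("top",c1(*p),.071) for p in[(370,235),(422,425)]];print("bar",B,np.linalg.norm(B[0]-B[1]),sum(B)/2)
S=[ray("top",c2(*p),.012) for p in[(25,195),(67,460)]];print("sill",S,np.linalg.norm(S[0]-S[1]),sum(S)/2)
D=[ray("top",c2(*p),.003) for p in[(15,150),(70,512),(735,412),(672,58)]];print("dock",*D)
M=lambda a,b:np.linalg.norm(D[a]-D[b]);print(M(0,1),M(1,2),M(2,3),M(3,0))
d=(D[2]+D[3]-D[0]-D[1])[:2];print("dyaw",np.arctan2(d[1],d[0]))
y=(D[0]+D[3]-D[1]-D[2])[:2]; print("dyaw y",np.arctan2(y[1],y[0])-np.pi/2, "from sill",np.arctan2(*(S[0]-S[1])[[1,0]])-np.pi/2)
print("knob",ray("top",c2(663,215),.098))
E
```

```text
tray [0.5618 0.1265 0.042 ] [0.4671 0.1024 0.042 ] [ 0.5008 -0.0286  0.042 ] [ 0.5944 -0.0035  0.042 ]
0.09764517842457497 0.13525300685894423 0.09694053462168653 0.13401025850630255
yaw -1.3219414507510832 ctr [0.531  0.0492 0.042 ]
yaw from y -1.315510131791029
bar [array([0.5779, 0.0125, 0.071 ]), array([ 0.5058, -0.0066,  0.071 ])] 0.07452114450581478 [0.5419 0.003  0.071 ]
sill [array([ 0.6014, -0.0993,  0.012 ]), array([ 0.495 , -0.1142,  0.012 ])] 0.10741276038093815 [ 0.5482 -0.1068  0.012 ]
dock [ 0.6212 -0.096   0.003 ] [ 0.4748 -0.1157  0.003 ] [ 0.5117 -0.3849  0.003 ] [ 0.6569 -0.3651  0.003 ]
0.14775046020616606 0.2717953456387605 0.14656893265849183 0.2714692746210459
dyaw -1.4369985211334209
dyaw y -1.4361656666051745 from sill -1.4310253094955423
knob [ 0.5781 -0.3319  0.098 ]
```

Call:
arm_command:
  increments:
    - [[0.02, 0.045, 0], [0, 0, -0.02], 100]
    - [[0.04, 0.09, 0], [0, 0, -0.04], 100]
    - [[0.06, 0.135, 0], [0, 0, -0.06], 100]
    - [[0.08, 0.18, 0], [0, 0, -0.08], 100]
    - [[0.1, 0.225, 0], [0, 0, -0.1], 100]
    - [[0.12, 0.27, 0], [0, 0, -0.12], 100]
    - [[0.14, 0.315, 0], [0, 0, -0.14], 100]
    - [[0.16, 0.36, 0], [0, 0, -0.16], 100]
    - [[0.18, 0.405, 0], [0, 0, -0.169], 100]
    - [[0.18, 0.405, 0], [0, 0, -0.169], 100]
  newtons: 40

```text
clock: 1.1
tcp_pos: [0.4586, -0.2037, 0.2484]
orientation: [-2.491, 1.909, 0.001]
contact_force: [-0.2, -0.6, 0.2]
grip_width: 0.0853
```

Call:
arm_command:
  increments:
    - [[0.018, 0.04, -0.02], [0, 0, 0], 100]
    - [[0.036, 0.08, -0.04], [0, 0, 0], 100]
    - [[0.054, 0.12, -0.06], [0, 0, 0], 100]
    - [[0.07, 0.16, -0.08], [0, 0, 0], 100]
    - [[0.08, 0.195, -0.1], [0, 0, 0], 100]
    - [[0.083, 0.207, -0.12], [0, 0, 0], 100]
    - [[0.083, 0.207, -0.128], [0, 0, 0], 100]
    - [[0.083, 0.207, -0.128], [0, 0, 0], 100]

```text
clock: 1.9
tcp_pos: [0.5376, -0.0054, 0.1191]
orientation: [2.48, -1.924, -0.003]
contact_force: [-0.8, -0.7, 1.1]
grip_width: 0.085
```

```bash
python3 - <<'E'
from h import *
import cv2
o=r.get_obs();print(o["tcp_pos"],o["orientation"],o["contact_force"])
for n in("top","side"):
    f=r.grab_frame(n)
    p=proj(n,[.542,.003,.068]);print(p,proj(n,o["tcp_pos"]))
    u,v=map(int,p);cv2.imwrite(f"pics/{n}1.png",cv2.resize(f[v-50:v+50,u-65:u+65],None,fx=4.5,fy=4.5,interpolation=cv2.INTER_CUBIC))
a,b=cv2.imread("pics/top1.png"),cv2.imread("pics/side1.png")
cv2.imwrite("pics/both1.png",cv2.resize(cv2.vconcat([a,b]),None,fx=.66,fy=.66))
E
```

```text
[ 0.5375551  -0.00539626  0.11905607] [ 2.48023701 -1.92381077 -0.00304603] [-0.82781525 -0.67631102  1.0526211 ]
[276.62312303 199.6245713 ] [279.73918423 199.01541431]
[316.24030088 220.39671443] [317.22901121 201.69634647]
```

View pics/both1.png

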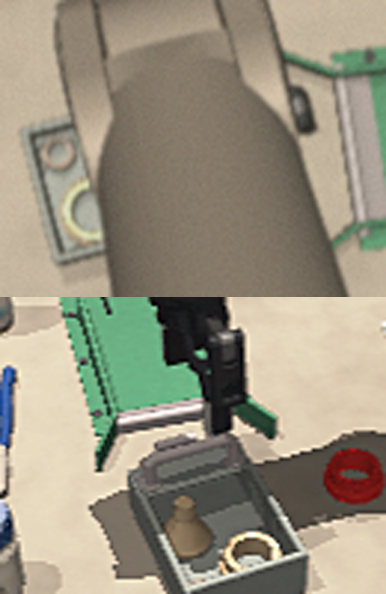

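The side view shows the open fingers above the bar, one in front and one behind, with the collar and sprue upright and nothing disturbed. The bar's centre, at (190,455) in the crop, is within about 2 real px of the prediction.

Call:
arm_command:
  increments:
    - [[0, 0, -0.01], [0, 0, 0], 100]
    - [[0, 0, -0.025], [0, 0, 0], 100]
    - [[0, 0, -0.04], [0, 0, 0], 100]
    - [[0, 0, -0.051], [0, 0, 0], 100]
    - [[0, 0, -0.051], [0, 0, 0], 100]
    - [[0, 0, -0.051], [0, 0, 0], 100]

```text
clock: 2.6
tcp_pos: [0.5389, -0.0045, 0.0695]
orientation: [-2.482, 1.926, -0.0]
contact_force: [0.1, -0.6, -0.6]
grip_width: 0.0854
```

Call:
arm_command:
  increments:
    - [[0.003, 0.007, -0.001], [0, 0, -0.005], 100]
    - [[0.003, 0.007, -0.002], [0, 0, -0.005], 60]
    - [[0.003, 0.007, -0.002], [0, 0, -0.005], 30]
    - [[0.003, 0.007, -0.002], [0, 0, -0.005], 0]
    - [[0.003, 0.007, -0.002], [0, 0, -0.005], 0]
    - [[0.003, 0.007, -0.002], [0, 0, -0.005], 0]
    - [[0.003, 0.007, -0.002], [0, 0, -0.005], 0]
    - [[0.003, 0.007, -0.002], [0, 0, -0.005], 0]
    - [[0.003, 0.007, -0.002], [0, 0, -0.005], 0]
    - [[0.003, 0.007, -0.002], [0, 0, -0.005], 0]
  newtons: 30

```text
clock: 3.6
tcp_pos: [0.5418, 0.0025, 0.0674]
orientation: [2.477, -1.931, 0.0]
contact_force: [-1.1, -1.6, 2.9]
grip_width: 0.0088
```

Call:
arm_command:
  increments:
    - [[0, 0, 0.006], [0, 0, 0], 0]
    - [[0, 0, 0.012], [0, 0, 0], 0]
    - [[0, 0, 0.018], [0, 0, 0], 0]
    - [[0, 0, 0.022], [0, 0, 0], 0]
    - [[0, -0.01, 0.022], [0, 0, -0.03], 0]
    - [[-0.001, -0.02, 0.022], [0, 0, -0.06], 0]
    - [[-0.002, -0.03, 0.022], [0, 0, -0.09], 0]
    - [[-0.002, -0.04, 0.022], [0, 0, -0.112], 0]
    - [[-0.002, -0.045, 0.022], [0, 0, -0.112], 0]
    - [[-0.002, -0.045, 0.022], [0, 0, -0.112], 0]

```text
clock: 4.6
tcp_pos: [0.5398, -0.044, 0.0893]
orientation: [2.363, -2.069, 0.001]
contact_force: [0.1, -1.4, -4.3]
grip_width: 0.0089
```

```bash
python3 - <<'E'
from h import *
import cv2
o=r.get_obs();print(o["tcp_pos"],o["orientation"],o["contact_force"],o["moment"])
f=r.grab_frame("side");cv2.imwrite("pics/s2f.png",f)
cv2.imwrite("pics/s2.png",cv2.resize(f[140:290,240:400],None,fx=4,fy=4,interpolation=cv2.INTER_CUBIC))
E
```

```text
[ 0.53976361 -0.04403923  0.08929219] [ 2.36323989e+00 -2.06870680e+00  1.21442163e-03] [ 0.08223216 -1.37218797 -4.33403719] [-0.43085242 -0.02583077  0.05548552]
```

View pics/s2.png

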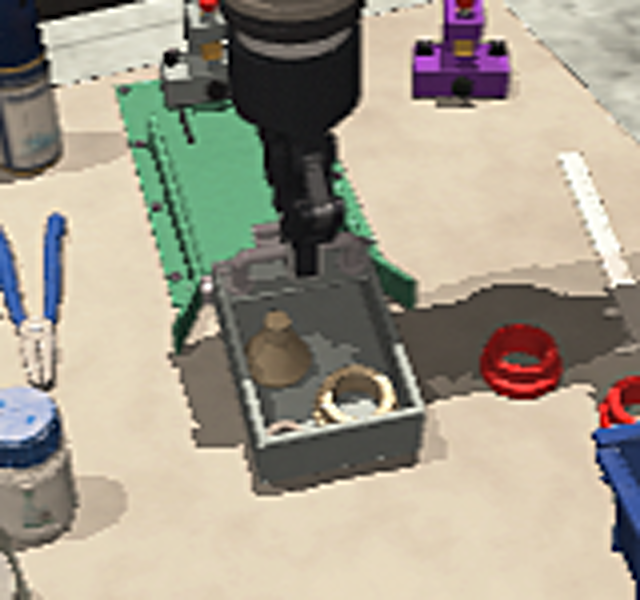

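The side view shows the front raised, the tail on the bench, and all the castings upright inside. The tail wall's top corners are at (262,445) and (420,410). I check the alignment from these.

```bash
python3 - <<'E'
from h import *
O=np.array([.5475,-.102]);ex=np.array([.134,-.991]);ey=np.array([.991,.134])
def d(n,u,v,z,lab):
    p=ray(n,(240+u/4-.4,140+v/4-.4),z)[:2];print(lab,p,"dock",(p-O)@ex,(p-O)@ey)
d("side",262,447,.042,"tailL");d("side",424,408,.042,"tailR")
d("side",262,492,.0,"tailLb");d("side",420,463,.0,"tailRb")
d("side",207,290,.014,"sill end L?");d("side",120,88,.003,"far plate corner L")
E
```

```text
tailL [0.57613228 0.0746762 ] dock -0.1712493851295872 0.05204919752539423
tailR [0.47935118 0.05677921] dock -0.16648213480098215 -0.046259063103284336
tailLb [0.57769877 0.07193914] dock -0.16832705064425668 0.05323482896570954
tailRb [0.48149876 0.06188422] dock -0.17125342502861066 -0.043446742875406584
sill end L? [ 0.59937514 -0.09584053] dock 0.0008472373259962554 0.052233633006639565
far plate corner L [ 0.65451653 -0.36202197] dock 0.2720219892589729 0.07121043893358221
```

Call:
arm_command:
  increments:
    - [[0, 0, 0.004], [0, 0, 0], 0]
    - [[0.001, -0.007, 0.004], [0, 0, 0], 0]
    - [[0.002, -0.014, 0.004], [0, 0, 0], 0]
    - [[0.003, -0.021, 0.004], [0, 0, 0], 0]
    - [[0.004, -0.028, 0.004], [0, 0, 0], 0]
    - [[0.005, -0.035, 0.004], [0, 0, 0], 0]
    - [[0.006, -0.042, 0.004], [0, 0, 0], 0]
    - [[0.007, -0.049, 0.004], [0, 0, 0], 0]
    - [[0.0075, -0.056, 0.004], [0, 0, 0], 0]
    - [[0.0085, -0.063, 0.004], [0, 0, 0], 0]

```text
clock: 5.65
tcp_pos: [0.5482, -0.1058, 0.0933]
orientation: [2.366, -2.067, -0.0]
contact_force: [0.0, 0.6, -7.1]
grip_width: 0.0089
```

Call:
arm_command:
  increments:
    - [[0.001, -0.007, 0], [0, 0, 0], 0]
    - [[0.002, -0.015, 0], [0, 0, 0], 0]
    - [[0.003, -0.022, 0], [0, 0, 0], 0]
    - [[0.004, -0.029, 0], [0, 0, 0], 0]
    - [[0.005, -0.037, 0], [0, 0, 0], 0]
    - [[0.006, -0.044, 0], [0, 0, 0], 0]

```text
clock: 6.25
tcp_pos: [0.5543, -0.1499, 0.0933]
orientation: [2.366, -2.067, 0.0]
contact_force: [-0.6, 1.4, -5.3]
grip_width: 0.0092
```

```bash
python3 - <<'E'
from h import *
import cv2
o=r.get_obs();print(o["tcp_pos"],o["orientation"],o["contact_force"],o["moment"])
f=r.grab_frame("side");cv2.imwrite("pics/s3f.png",f)
cv2.imwrite("pics/s3.png",cv2.resize(f[130:280,240:400],None,fx=4,fy=4,interpolation=cv2.INTER_CUBIC))
E
```

```text
[ 0.5543116  -0.1498647   0.09332248] [ 2.36576758e+00 -2.06701054e+00  6.62229446e-05] [-0.55332968  1.43913562 -5.29556024] [0.24359792 0.10446041 0.02405915]
```

View pics/s3.png

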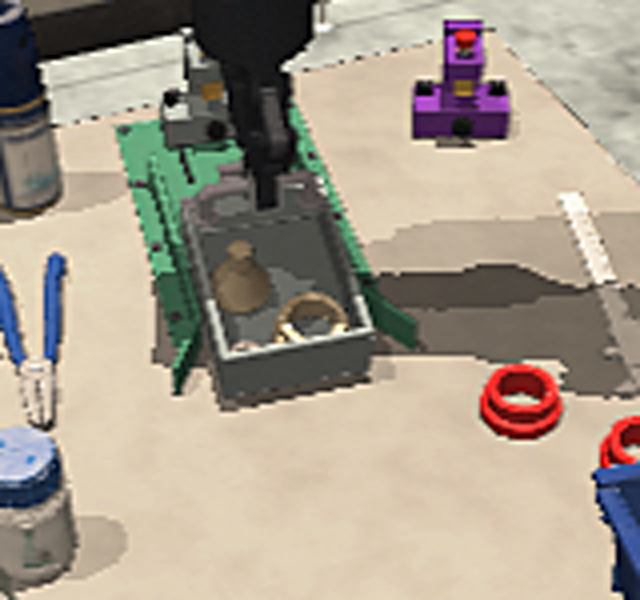

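The tray lies centred in the mouth with its tail down and the castings in place. Next I take the centre past the sill, then lower the nose.

Call:
arm_command:
  increments:
    - [[0.001, -0.007, 0], [0, 0, 0], 0]
    - [[0.002, -0.014, 0], [0, 0, 0], 0]
    - [[0.003, -0.022, 0], [0, 0, 0], 0]
    - [[0.004, -0.03, 0], [0, 0, 0], 0]
    - [[0.004, -0.03, -0.003], [0, 0, 0], 0]
    - [[0.004, -0.03, -0.006], [0, 0, 0], 0]
    - [[0.004, -0.03, -0.01], [0, 0, 0], 0]
    - [[0.004, -0.03, -0.014], [0, 0, 0], 0]
    - [[0.004, -0.03, -0.017], [0, 0, 0], 0]
    - [[0.004, -0.03, -0.017], [0, 0, 0], 0]

```text
clock: 7.3
tcp_pos: [0.5587, -0.1798, 0.0762]
orientation: [-2.366, 2.067, -0.002]
contact_force: [0.7, -4.6, 3.7]
grip_width: 0.0087
```

Call:
arm_command:
  increments:
    - [[0.001, -0.007, 0.001], [0, 0, 0], 0]
    - [[0.002, -0.014, 0.0005], [0, 0, 0], 0]
    - [[0.003, -0.021, 0], [0, 0, 0], 0]
    - [[0.004, -0.028, 0], [0, 0, 0], 0]
    - [[0.005, -0.035, -0.0005], [0, 0, 0], 0]
    - [[0.0055, -0.042, -0.001], [0, 0, 0], 0]
    - [[0.0065, -0.049, -0.0015], [0, 0, 0], 0]
    - [[0.0065, -0.049, -0.002], [0, 0, 0], 0]

```text
clock: 8.1
tcp_pos: [0.5647, -0.2304, 0.0743]
orientation: [2.363, -2.069, 0.002]
contact_force: [-0.1, -2.2, -2.5]
grip_width: 0.0089
```

```bash
python3 - <<'E'
from h import *
import cv2
o=r.get_obs();print(o["tcp_pos"],o["orientation"],o["contact_force"],o["moment"])
f=r.grab_frame("side");cv2.imwrite("pics/s4f.png",f)
cv2.imwrite("pics/s4.png",cv2.resize(f[120:250,240:380],None,fx=4.5,fy=4.5,interpolation=cv2.INTER_CUBIC))
E
```

```text
[ 0.56469256 -0.23037604  0.07433788] [ 2.36321344e+00 -2.06862166e+00  1.96126747e-03] [-0.05716757 -2.21176757 -2.50832398] [-0.33163228  0.05077758  0.03685653]
```

View pics/s4.png

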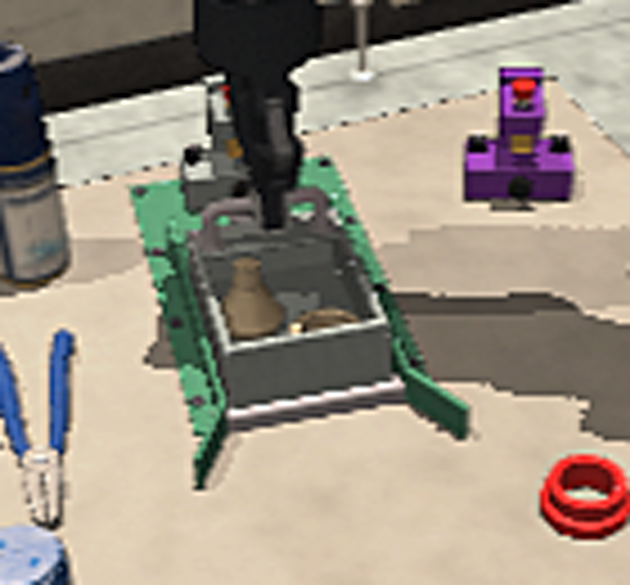

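The tail sits just at the sill, on its far side. I pull 14 mm more so it comes down the slope.

Call:
arm_command:
  increments:
    - [[0.001, -0.005, 0], [0, 0, 0], 0]
    - [[0.0015, -0.01, -0.001], [0, 0, 0], 0]
    - [[0.002, -0.014, -0.002], [0, 0, 0], 0]
    - [[0.002, -0.014, -0.003], [0, 0, 0], 0]
    - [[0.002, -0.014, -0.003], [0, 0, 0], 0]

```text
clock: 8.65
tcp_pos: [0.5669, -0.2439, 0.0716]
orientation: [2.364, -2.068, 0.003]
contact_force: [1.1, -5.0, -1.6]
grip_width: 0.0088
```

Call:
arm_command:
  increments:
    - [[0, 0, 0], [0, 0, 0], 35]
    - [[0, 0, 0], [0, 0, 0], 35]
    - [[0, 0, 0], [0, 0, 0], 35]
    - [[0, 0, 0.02], [0, 0, 0], 35]
    - [[0, 0, 0.05], [0, 0, 0], 35]
    - [[0, 0, 0.08], [0, 0, 0], 35]
    - [[-0.007, 0.05, 0.08], [0, 0, 0], 0]
    - [[-0.014, 0.1, 0.08], [0, 0, 0], 0]
    - [[-0.022, 0.15, 0.08], [0, 0, 0], 0]
    - [[-0.022, 0.165, 0.08], [0, 0, 0], 0]

```text
clock: 9.65
tcp_pos: [0.5437, -0.0702, 0.1518]
orientation: [-2.372, 2.056, 0.003]
contact_force: [1.1, 0.0, 0.3]
grip_width: -0.0
```

```bash
python3 - <<'E'
from h import *
import cv2
o=r.get_obs();print(o["clock"],o["tcp_pos"],o["orientation"],o["contact_force"],o["grip_width"])
f=r.grab_frame("side");cv2.imwrite("pics/s5f.png",f)
cv2.imwrite("pics/s5.png",cv2.resize(f[110:240,240:380],None,fx=4.5,fy=4.5,interpolation=cv2.INTER_CUBIC))
E
```

```text
9.65 [ 0.54373608 -0.07022924  0.15176505] [-2.37242767  2.05636663  0.00312777] [1.05374409 0.03521843 0.30392523] -2.498974688761589e-05
```

View pics/s5.png

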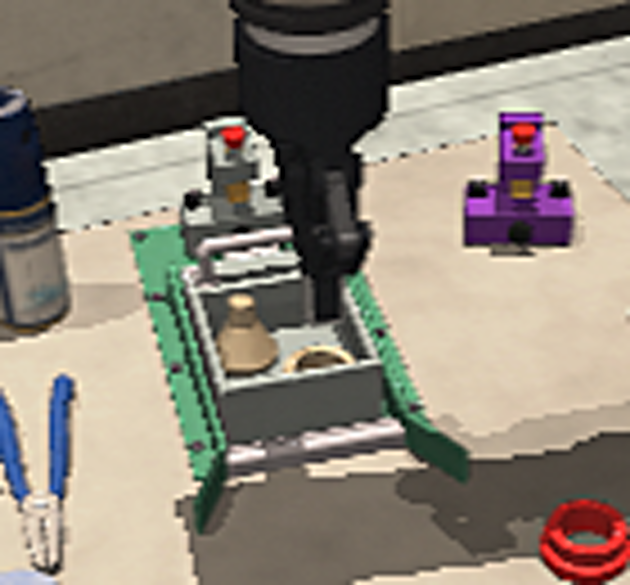

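The tray stands behind the sill, square in the rails, with the castings in. The gripper hangs above and behind the tail. I lower it shut behind the tail wall.

Call:
arm_command:
  increments:
    - [[0, 0, -0.03], [0, 0, 0], 0]
    - [[0, 0, -0.06], [0, 0, 0], 0]
    - [[0, 0, -0.09], [0, 0, 0], 0]
    - [[0, 0, -0.105], [0, 0, 0], 0]
    - [[0, 0, -0.109], [0, 0, 0], 0]
    - [[0, 0, -0.109], [0, 0, 0], 0]

```text
clock: 10.3
tcp_pos: [0.545, -0.0772, 0.0425]
orientation: [2.366, -2.067, -0.0]
contact_force: [0.8, -0.5, -0.8]
grip_width: -0.0001
```

Call:
arm_command:
  increments:
    - [[0.001, -0.007, 0], [0, 0, 0], 0]
    - [[0.002, -0.014, 0], [0, 0, 0], 0]
    - [[0.003, -0.02, 0], [0, 0, 0], 0]
    - [[0.0035, -0.025, 0], [0, 0, 0], 0]
    - [[0.004, -0.029, 0], [0, 0, 0], 0]
    - [[0.0045, -0.033, 0], [0, 0, 0], 0]
    - [[0.005, -0.037, 0], [0, 0, 0], 0]
    - [[0.0055, -0.041, 0], [0, 0, 0], 0]
    - [[0.006, -0.043, 0], [0, 0, 0], 0]
    - [[0.006, -0.043, 0], [0, 0, 0], 0]

```text
clock: 11.3
tcp_pos: [0.5507, -0.1201, 0.0422]
orientation: [2.366, -2.067, -0.001]
contact_force: [0.6, 0.4, -0.3]
grip_width: -0.0001
```

Call:
arm_command:
  increments:
    - [[0.0002, -0.002, 0], [0, 0, 0], 0]
    - [[0.0005, -0.004, 0], [0, 0, 0], 0]
    - [[0.0008, -0.006, 0], [0, 0, 0], 0]
    - [[0.001, -0.008, 0], [0, 0, 0], 0]

```text
clock: 11.7
tcp_pos: [0.5517, -0.1282, 0.0422]
orientation: [2.366, -2.067, -0.0]
contact_force: [-0.0, 1.1, -1.6]
grip_width: -0.0004
```

```bash
python3 - <<'E'
from h import *
import cv2
o=r.get_obs();print(o["clock"],o["tcp_pos"],o["contact_force"])
f=r.grab_frame("top");cv2.imwrite("pics/t6f.png",f)
a=cv2.imread("pics/top0.png")
c=lambda f:cv2.resize(f[150:240,310:460],None,fx=4.3,fy=4.3,interpolation=cv2.INTER_CUBIC)
s=r.grab_frame("side");s=cv2.resize(s[110:225,260:360],None,fx=3.36,fy=3.36,interpolation=cv2.INTER_CUBIC)[:387]
cv2.imwrite("pics/t6.png",cv2.resize(cv2.hconcat([c(f)[:386],s[:386]]),None,fx=.8,fy=.8))
E
```

```text
11.7 [ 0.5517126  -0.12817764  0.04222732] [-0.01766874  1.08399341 -1.58588286]
```

View pics/t6.png

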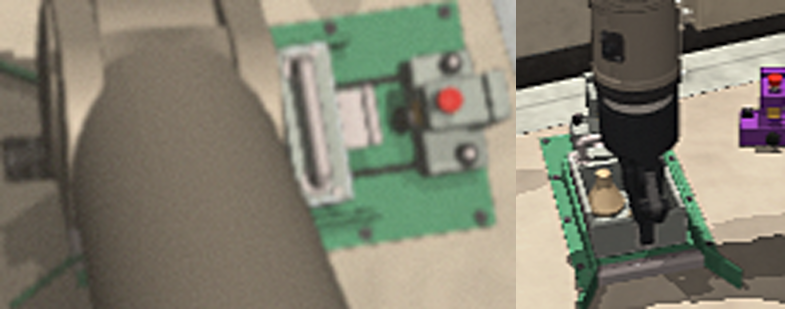

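```bash
python3 - <<'E'
from h import *
O=np.array([.5475,-.102]);ex=np.array([.134,-.991]);ey=np.array([.991,.134])
def d(u,v,z,lab):
    p=ray("top",(310+u/3.44-.4,150+v/3.44-.4),z)[:2];print(lab,"dock",(p-O)@ex,(p-O)@ey)
d(345,118,.045,"nose top edge");d(380,114,.045,"lip end");d(391,119,.023,"buffer near edge z23");d(391,119,.035,"buffer z35");d(420,110,.08,"arm front?");d(450,100,.098,"knob")
p=r.get_obs()["tcp_pos"][:2];print("tcp",(p-O)@ex,(p-O)@ey)
E
```

```text
nose top edge dock 0.18127867197643036 0.0035255772571463877
lip end dock 0.20341748668475196 0.0028487604892125638
buffer near edge z23 dock 0.21555844370206997 0.001014126275561748
buffer z35 dock 0.212371190780428 -0.00021789161691865
arm front? dock 0.21878534193504154 -0.0019712221781587385
knob dock 0.23246488151260983 -0.000541550900584893
tcp 0.027060571268109044 0.000607347840060101
```

The top view shows the nose at dock x ≈ 0.181, which agrees with the TCP. The buffer's face is at ≈ 0.213, at about (391,119), so the click is expected at TCP dock x ≈ 0.062.

Call:
arm_command:
  increments:
    - [[0.0003, -0.002, 0], [0, 0, 0], 0]
    - [[0.0005, -0.004, 0], [0, 0, 0], 0]
    - [[0.0008, -0.006, 0], [0, 0, 0], 0]
    - [[0.001, -0.008, 0], [0, 0, 0], 0]
    - [[0.0014, -0.01, 0], [0, 0, 0], 0]
    - [[0.0016, -0.012, 0], [0, 0, 0], 0]
    - [[0.0019, -0.014, 0], [0, 0, 0], 0]
    - [[0.0022, -0.016, 0], [0, 0, 0], 0]

```text
clock: 12.6
tcp_pos: [0.5539, -0.1443, 0.0423]
orientation: [2.366, -2.067, 0.0]
contact_force: [-0.1, 1.6, -1.4]
grip_width: 0.0002
```

Call:
arm_command:
  increments:
    - [[0.0003, -0.002, 0], [0, 0, 0], 0]
    - [[0.0005, -0.004, 0], [0, 0, 0], 0]

```text
clock: 12.8
tcp_pos: [0.5545, -0.1483, 0.0423]
orientation: [-2.366, 2.067, -0.0]
contact_force: [-1.1, 3.0, -0.3]
grip_width: -0.0002
```

Call:
arm_command:
  increments:
    - [[0.0003, -0.002, 0], [0, 0, 0], 0]
    - [[0.0005, -0.004, 0], [0, 0, 0], 0]

```text
clock: 13.0
tcp_pos: [0.5549, -0.1523, 0.0423]
orientation: [2.366, -2.067, 0.0]
contact_force: [-0.1, 1.9, -0.7]
grip_width: 0.0001
```

Call:
arm_command:
  increments:
    - [[0.0003, -0.002, 0], [0, 0, 0], 0]

```text
clock: 13.1
tcp_pos: [0.5552, -0.1543, 0.0423]
orientation: [2.366, -2.067, -0.0]
contact_force: [-1.3, 3.4, -0.9]
grip_width: -0.0001
```

Call:
arm_command:
  increments:
    - [[0.0001, -0.001, 0], [0, 0, 0], 0]
    - [[0.0003, -0.002, 0], [0, 0, 0], 0]

```text
clock: 13.3
tcp_pos: [0.5555, -0.1558, 0.0423]
orientation: [-2.366, 2.066, 0.001]
contact_force: [-0.5, 4.1, -0.8]
grip_width: 0.0004
```

Call:
arm_command:
  increments:
    - [[0.0001, -0.001, 0], [0, 0, 0], 0]
    - [[0.0003, -0.002, 0], [0, 0, 0], 0]

```text
clock: 13.5
tcp_pos: [0.5559, -0.1579, 0.0423]
orientation: [-2.366, 2.066, 0.0]
contact_force: [-0.5, 3.7, 0.8]
grip_width: 0.0001
```

Call:
arm_command:
  increments:
    - [[0.0001, -0.001, 0], [0, 0, 0], 0]

```text
clock: 13.6
tcp_pos: [0.556, -0.1589, 0.0423]
orientation: [-2.366, 2.066, 0.0]
contact_force: [-0.3, 4.2, 0.0]
grip_width: -0.0003
```

Call:
arm_command:
  increments:
    - [[0.0001, -0.001, 0], [0, 0, 0], 0]

```text
clock: 13.7
tcp_pos: [0.5561, -0.16, 0.0423]
orientation: [-2.366, 2.067, 0.0]
contact_force: [-0.2, 4.7, -1.1]
grip_width: -0.0001
```

Call:
arm_command:
  increments:
    - [[0.0001, -0.001, 0], [0, 0, 0], 0]

```text
clock: 13.8
tcp_pos: [0.5561, -0.1611, 0.0423]
orientation: [-2.366, 2.067, 0.0]
contact_force: [-0.1, 5.1, 0.0]
grip_width: -0.0001
```

Call:
arm_command:
  increments:
    - [[0.0001, -0.001, 0], [0, 0, 0], 0]

```text
clock: 13.9
tcp_pos: [0.5562, -0.1621, 0.0423]
orientation: [-2.366, 2.067, 0.0]
contact_force: [0.5, 3.7, -0.9]
grip_width: 0.0001
```

Call:
arm_command:
  increments:
    - [[0.0001, -0.001, 0], [0, 0, 0], 0]

```text
clock: 14.0
tcp_pos: [0.5563, -0.1631, 0.0423]
orientation: [-2.366, 2.067, 0.0]
contact_force: [-0.5, 4.4, -0.6]
grip_width: 0.0
```

Call:
arm_command:
  increments:
    - [[0.0001, -0.001, 0], [0, 0, 0], 0]

```text
clock: 14.1
tcp_pos: [0.5564, -0.1641, 0.0423]
orientation: [-2.366, 2.067, 0.0]
contact_force: [-1.3, 4.0, -0.8]
grip_width: -0.0001
```

Call:
arm_command:
  increments:
    - [[0.0001, -0.001, 0], [0, 0, 0], 0]

```text
clock: 14.2
tcp_pos: [0.5566, -0.1652, 0.0423]
orientation: [2.366, -2.067, -0.0]
contact_force: [-1.0, 4.1, -1.7]
grip_width: 0.0004
```

Call:
arm_command:
  increments:
    - [[0.0001, -0.001, 0], [0, 0, 0], 0]

```text
clock: 14.3
tcp_pos: [0.5566, -0.1664, 0.0423]
orientation: [2.366, -2.067, 0.0]
contact_force: [-1.0, 3.5, -1.8]
grip_width: -0.0002
```

Call:
arm_command:
  increments:
    - [[0.0001, -0.001, 0], [0, 0, 0], 0]

```text
clock: 14.4
tcp_pos: [0.5567, -0.1676, 0.0423]
orientation: [2.366, -2.067, 0.0]
contact_force: [-0.1, 3.8, -1.7]
grip_width: -0.0002
```

Call:
arm_command:
  increments:
    - [[0.0001, -0.001, 0], [0, 0, 0], 0]

```text
clock: 14.5
tcp_pos: [0.5568, -0.1685, 0.0423]
orientation: [2.366, -2.067, 0.0]
contact_force: [0.2, 3.2, -0.7]
grip_width: -0.0002
```

Call:
arm_command:
  increments:
    - [[0.0001, -0.001, 0], [0, 0, 0], 0]

```text
clock: 14.6
tcp_pos: [0.5569, -0.1692, 0.0423]
orientation: [-2.366, 2.067, 0.0]
contact_force: [-1.5, 6.7, -0.0]
grip_width: -0.0
```

Call:
arm_command:
  increments:
    - [[0.0001, -0.001, 0], [0, 0, 0], 0]

```text
clock: 14.7
tcp_pos: [0.5569, -0.1693, 0.0423]
orientation: [-2.366, 2.066, 0.002]
contact_force: [-1.4, 5.7, 0.9]
grip_width: 0.0001
```

Contact: the tool stalls at y −0.1693, where the force rises. I go on in small steps.

Call:
arm_command:
  increments:
    - [[0.0001, -0.001, 0], [0, 0, 0], 0]

```text
clock: 14.8
tcp_pos: [0.5571, -0.1698, 0.0423]
orientation: [-2.366, 2.065, 0.002]
contact_force: [-0.9, 7.0, -0.1]
grip_width: 0.0
```

Call:
arm_command:
  increments:
    - [[0.0001, -0.001, 0], [0, 0, 0], 0]

```text
clock: 14.9
tcp_pos: [0.5572, -0.1704, 0.0423]
orientation: [-2.366, 2.065, 0.002]
contact_force: [-0.4, 8.9, 0.5]
grip_width: 0.0001
```

Call:
arm_command:
  increments:
    - [[0.0001, -0.001, 0], [0, 0, 0], 0]

```text
clock: 15.0
tcp_pos: [0.5574, -0.1709, 0.0423]
orientation: [-2.367, 2.064, 0.003]
contact_force: [-1.2, 9.6, 0.3]
grip_width: -0.0
```

Call:
arm_command:
  increments:
    - [[0.0001, -0.001, 0], [0, 0, 0], 0]

```text
clock: 15.1
tcp_pos: [0.5575, -0.1715, 0.0423]
orientation: [-2.367, 2.063, 0.003]
contact_force: [-1.7, 11.0, 0.6]
grip_width: 0.0001
```

Call:
arm_command:
  increments:
    - [[0.0001, -0.001, 0], [0, 0, 0], 0]

```text
clock: 15.2
tcp_pos: [0.5576, -0.1721, 0.0423]
orientation: [-2.367, 2.063, 0.004]
contact_force: [-1.6, 10.7, 2.1]
grip_width: 0.0001
```

Call:
arm_command:
  increments:
    - [[0.0001, -0.001, 0], [0, 0, 0], 0]

```text
clock: 15.3
tcp_pos: [0.5578, -0.1728, 0.0423]
orientation: [-2.367, 2.062, 0.004]
contact_force: [-1.8, 11.7, 2.1]
grip_width: -0.0001
```

Call:
arm_command:
  increments:
    - [[0.0001, -0.001, 0], [0, 0, 0], 0]

```text
clock: 15.4
tcp_pos: [0.5578, -0.173, 0.0423]
orientation: [-2.367, 2.062, 0.005]
contact_force: [-1.6, 14.5, 3.1]
grip_width: -0.0001
```

```bash
python3 - <<'E'
from h import *
import cv2
o=r.get_obs();print(o["clock"],o["tcp_pos"],o["contact_force"])
a=cv2.imread("pics/s5f.png");s=r.grab_frame("side")
c=lambda f:cv2.resize(f[125:185,270:315],None,fx=8,fy=8,interpolation=cv2.INTER_CUBIC)
cv2.imwrite("pics/s7.png",cv2.hconcat([c(a),c(s)]));cv2.imwrite("pics/s7f.png",s)
# red knob centroid
for n,f in(("before",a),("now",s)):
    g=f[125:185,270:310].astype(int);m=(g[...,2]>g[...,1]+60)&(g[...,2]>g[...,0]+60);v,u=np.nonzero(m);print(n,m.sum(),u.mean()+270,v.mean()+125)
E
```

```text
15.4 [ 0.55780587 -0.17298823  0.04231406] [-1.58355854 14.52647637  3.10582227]
before 20 291.5 139.7
now 0 nan nan<stdin>:9: RuntimeWarning: Mean of empty slice.
  ret = ret.dtype.type(ret / rcount)
```

```bash
cat > knob.py <<'E'
from h import *
import cv2,sys
def k(f):
    g=f[165:200,420:460].astype(float);w=np.clip(g[...,2]-np.maximum(g[...,1],g[...,0])-40,0,None);v,u=np.mgrid[165:200,420:460];return (w*u).sum()/w.sum(),(w*v).sum()/w.sum(),w.sum()
E
python3 - <<'E'
from knob import *
for n in("top0","t6f"):print(n,k(cv2.imread(f"pics/{n}.png")))
f=r.grab_frame("top");cv2.imwrite("pics/t7f.png",f);print("now",k(f),r.get_obs()["contact_force"],r.get_obs()["tcp_pos"])
print([proj("top",[.5781,-.3319,.09+z])-proj("top",[.5781,-.3319,.09]) for z in(.0065,)])
E
```

```text
top0 (np.float64(440.48622950819674), np.float64(178.54262295081966), np.float64(3050.0))
t6f (np.float64(440.46563192904654), np.float64(178.54351441241684), np.float64(3608.0))
now (np.float64(440.4654939106901), np.float64(178.53883626522327), np.float64(3695.0)) [-2.44554791 12.32870209  2.74992364] [ 0.55783097 -0.17301242  0.04230547]
[array([ 0.87027716, -0.47124133])]
```

The knob's image hasn't moved, so the catch is down, and the buffer is about 4 mm in. That looks like the click has happened. I back off and check that the tray stays put.

Call:
arm_command:
  increments:
    - [[-0.0003, 0.002, 0], [0, 0, 0], 0]
    - [[-0.0006, 0.005, 0], [0, 0, 0], 0]
    - [[-0.001, 0.01, 0], [0, 0, 0], 0]
    - [[-0.003, 0.02, 0], [0, 0, 0], 0]
    - [[-0.004, 0.03, 0], [0, 0, 0], 0]
    - [[-0.004, 0.03, 0.04], [0, 0, 0], 0]
    - [[-0.004, 0.03, 0.08], [0, 0, 0], 0]
    - [[-0.01, 0.07, 0.12], [0, 0, 0], 0]
    - [[-0.016, 0.11, 0.15], [0, 0, 0], 0]
    - [[-0.016, 0.11, 0.15], [0, 0, 0], 0]

```text
clock: 16.5
tcp_pos: [0.5435, -0.061, 0.1966]
orientation: [-2.369, 2.055, -0.007]
contact_force: [1.0, 0.8, -0.1]
grip_width: 0.0001
```

```bash
python3 - <<'E'
from knob import *
a=cv2.imread("pics/t7f.png");f=r.grab_frame("top");s=r.grab_frame("side");print(k(f),r.get_obs()["contact_force"])
cv2.imwrite("pics/t8f.png",f)
# shift of nose/bar between pushing and released, in px
A=cv2.cvtColor(a,cv2.COLOR_BGR2GRAY)[160:215,385:420].astype(np.float32)
B=cv2.cvtColor(f,cv2.COLOR_BGR2GRAY)[160:215,385:420].astype(np.float32)
print(cv2.phaseCorrelate(A,B,cv2.createHanningWindow(A.shape[::-1],cv2.CV_32F)))
c=cv2.resize(f[150:240,330:460],None,fx=4,fy=4,interpolation=cv2.INTER_CUBIC)
a2=cv2.resize(a[150:240,330:460],None,fx=4,fy=4,interpolation=cv2.INTER_CUBIC)[:230]
d=cv2.resize(s[115:195,260:330],None,fx=3.9,fy=3.9*590/312*.53,interpolation=cv2.INTER_CUBIC)
d=cv2.resize(s[115:215,260:340],(280,350),interpolation=cv2.INTER_CUBIC);d=cv2.copyMakeBorder(d,0,240,0,0,cv2.BORDER_CONSTANT)
cv2.imwrite("pics/t8.png",cv2.hconcat([cv2.vconcat([a2,c]),d]))
E
```

```text
(np.float64(440.4815148782687), np.float64(178.53381424706944), np.float64(3327.0)) [0.7572374  0.00723154 0.31696656]
((-4.693003787080791, -2.970400722768069), 0.11750705727824458)
```

View pics/t8.png

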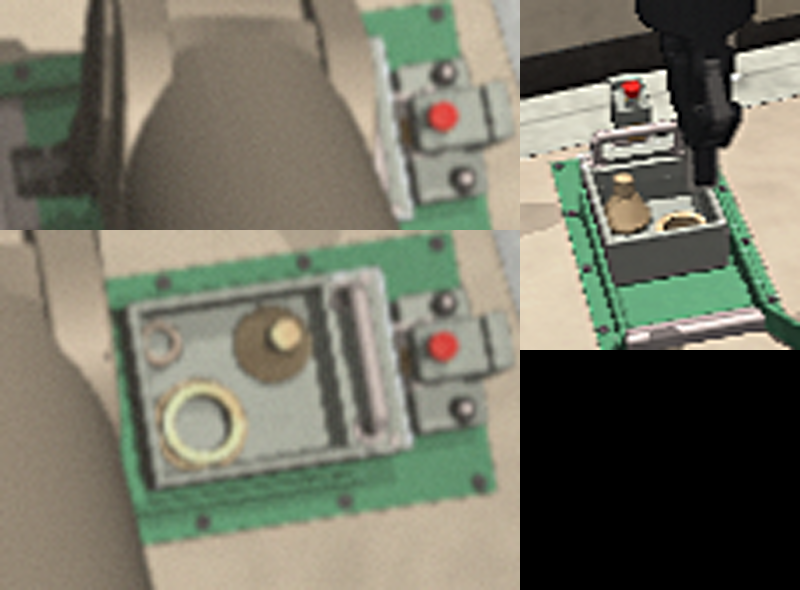

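The nose corner appears at (411,216) before and (411,215) after, so the tray stayed put, flat, with its castings in and the knob down. I do one sub-pixel check on the unoccluded nose strip.

```bash
python3 - <<'E'
from knob import *
g=lambda n:cv2.cvtColor(cv2.imread(f"pics/{n}.png"),cv2.COLOR_BGR2GRAY).astype(np.float32)
A,B=g("t7f"),g("t8f")
for lo,hi,c0,c1 in((162,175,424,430),(192,206,428,437),(196,206,430,438)):
    best=[]
    for dx in np.arange(-4,2.01,.25):
        M=np.float32([[1,0,-dx],[0,1,0.13*-dx*-1*0]])
        W=cv2.warpAffine(B,M,(640,400));best.append((float(np.abs(W-A)[lo:hi,c0:c1].mean()),dx))
    print(sorted(best)[:3])
o=r.get_obs();print(o["clock"],o["contact_force"])
O=np.array([.5475,-.102]);ex=np.array([.134,-.991])
p=ray("top",(330+398/4-.4,150+(365-230)/4-.4),.045)[:2];print("nose x",(p-O)@ex)
E
```

```text
[(9.884614944458008, np.float64(-0.25)), (10.884614944458008, np.float64(0.0)), (11.34615421295166, np.float64(-0.5))]
[(11.269841194152832, np.float64(0.0)), (11.640872955322266, np.float64(-0.25)), (13.468254089355469, np.float64(0.25))]
[(8.699999809265137, np.float64(0.0)), (9.003125190734863, np.float64(-0.25)), (11.071874618530273, np.float64(0.25))]
16.6 [0.7572374  0.00723154 0.31696656]
nose x 0.22250001144127102
```

The tray settled by 0.5 mm at most and didn't spring back the 3.5 mm. The lip spans about 0.2385–0.2465, which is past the bolt at 0.232, and the catch is down.

```bash
python3 -c "
from bench import r
print(r.hand_in())"
```

```text
the job is handed in; nothing more can be done
None
```

The tray is in the green dock with the catch shut behind its tongue, and I handed the job in at about 16.6 s. The hand-in reports no verdict.

**How it went:** I pinched the lifting bar and raised only the front edge, by about 26 mm at the bar. I drew the tray's centre over the sill with the tail still on the bench, then lowered the nose and drew the tail over. After that I let go and pushed at the tail wall. From about y −0.154 I used 1–2 mm steps:
- The catch dragged at about 4 N.
- The buffer began at y ≈ −0.169.
- I stopped about 4 mm into the buffer, at about 14 N.

**Last checks:**
- **Tray position:** after backing off, it stayed within about 0.5 mm, where a missed catch would have let it spring back about 3.5 mm.
- **Catch:** the knob's image is where it was at the start, so the catch is down. The nose is at dock x ≈ 0.2225, which puts the lip past the bolt.
- **Castings and bystanders:** all three castings are in the tray. I didn't check the can, bottle and pliers at the end; nothing came near them.
- **Robot:** it stands clear of everything.

**What disagreed or failed:**
- My image estimate of the buffer face, 0.213, was about 9 mm short of where it was felt, about 0.222. That is also just outside the stated 180–220 mm range, by an amount within my dock-origin error.
- I felt no clear drop in force at the click, so the catch is judged from the knob and the tray holding.
- One image-shift check (phase correlation) was useless because the arm was in the picture. I replaced it with a comparison of the nose strip.

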